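# Lock the twin-cup suction lifter onto a floor tile

### The job

Lock the twin-cup suction lifter onto the tile it stands on: with the fingertips push each of its two raised levers outwards and over until it snaps down flat on its cup. Only push the levers: do not lift the lifter or drag it along the tile, and leave the single-cup lifter and the tin beside the tile and the tape and pencil lying on it where they are.

Things in the scene. Friction and masses are not known exactly. Their poses are not given: they have to be found in the camera images.
- lifter: Twin-cup suction lifter, gold, about 1.6 kg, loose on the tile on two rubber cups 118 mm across. Origin: centre of its underside. Its y runs along it (328 mm long, cup centres at y = 105 and -105 mm), z up; at yaw 0 it lies across in front of the robot, turned up to 25 degrees. Handle along y, 30 mm thick, |y| under 90 mm, up to 80 mm above the tile; hinge cheeks reach 53 mm, cup covers 30 mm.
- lever_left_hinge (a point): Centre of the hinge of the left lever (the robot's left, the lifter's +y end), over the middle of its cup, 44 mm above the tile's top. The hinge axis is level, along the lifter's x.
- lever_right_hinge (a point): The same for the right lever (the lifter's -y end), 210 mm from the left hinge.
- lever_left_tip (a point): Outer end of the left lever, half-way through its thickness, 66 mm from its hinge centre. Lever: flat black blade 28 mm wide, 7 mm thick, with a 10 mm round lip at the end. It leans outwards: raised it points away from the other cup and 63 degrees above level; locked it lies level, pointing away from the other cup.
- lever_right_tip (a point): The same for the right lever (it leans and falls to the lifter's -y side).
- lever_left (a joint): Angle of the left lever in rad: 0 raised (released), grows as it is pushed outwards and down, 1.1 flat (locked). Over-centre action: at 0 it resists with about 0.17 N m (3.5 N at 50 mm from the hinge), less and less up to the centre at 0.55; beyond the centre it snaps down to 1.1 by itself and stays. Let go before the centre it springs back to 0.
- lever_right (a joint): The same for the right lever.
- tile: Stone-look floor tile under the lifter, 300 x 450 x 10 mm, lying fast on the bench; its top is 10 mm above the bench. Origin: centre of its underside; y along its length.
- single: Bystander: single-cup suction lifter of the same make, 118 mm across, about 115 mm tall, on the bench to the left or right of the tile, its own lever raised. Origin: centre of its underside.
- single_lever (a joint): Lever of the single-cup lifter, 0 raised to 1.1 locked; to be left raised.
- tape: Bystander: roll of black tape, 56 mm across, 19 mm high, lying on the tile on the robot's side of the lifter's handle. Origin: centre of its underside.
- pencil: Bystander: flat carpenter's pencil, 170 mm long, 7 mm high, lying on the tile beyond the lifter. Origin: centre of its underside.
- tin: Bystander: red square open tin, 92 x 92 x 100 mm, on the bench on the other side of the tile. Origin: centre of its underside.

How it is judged (in metres and radians):
At the end, for the whole second after the job is handed in: Both levers of the twin-cup lifter are snapped down flat (within 0.1 rad of their locked stop), the lifter stands at rest and level on the tile within 20 mm of where it stood, and the single lifter's lever is still raised (value of joint each of lever_left, lever_right above 1 rad and value of joint single_lever below 0.3 rad and distance of lifter from where it was at the start of the episode below 0.02 m and angle between lifter's own z axis and vertical below 0.05 rad and linear speed of lifter below 0.01 m/s); the robot touches nothing.
It fails at once if the twin-cup lifter is lifted or tipped off its cups (height (world z) of lifter above 0.018 m or angle between lifter's own z axis and vertical above 0.12 rad).
It fails at once if the twin-cup lifter is dragged more than 25 mm along the tile (distance of lifter from where it was at the start of the episode above 0.025 m).
It fails at once if the single-cup lifter is moved more than 20 mm or its lever is flipped (distance of single from where it was at the start of the episode above 0.02 m or value of joint single_lever above 0.55 rad).
It fails at once if the tin, the tape or the pencil is moved more than 20 mm (distance of any of tin, tape, pencil from where it was at the start of the episode above 0.02 m).
It also fails if it takes over 43 s, if anything falls off the work surface, if the arm or the gripper's body presses on something with over 40 N, if the wrist force passes 120 N, or if a joint passes its speed limit or range.

### The arm

A 6-joint arm with a two-finger parallel gripper is mounted at the origin on the work surface. World frame = base frame: x ahead of the robot, y to its left, z up, the work surface at z = 0. Lengths are in mm, angles in rad, forces in N, time in s.
With the tool pointing down it reaches from about 375 to 900 mm from the base axis. Payload 3.1 kg.
Tool frame: the origin (TCP) lies midway between the tips of the shut fingers; the grasp point (between the pads) lies 19 mm behind it; z points along the fingers, y is the line along which they close (so a half turn about z gives the same grasp; the last joint's range is limited). The gripper opens to 87 mm and grips with 3 to 60 N. Pads are 19 mm wide; open, the fingers measure 117 mm over their backs; the gripper's body (75 mm by 190 mm) begins 51 mm behind the grasp point.
Start: joints at [1.044, 0.527, 1.433, -0, 1.181, -0.178], TCP at [212.978, 587.569, 222.548] pointing down, gripper open.
Joint ranges: [-3.08, 3.08], [-0.75, 2.2], [0.22, 2.44], [-1.43, 4.57], [0, 2.65], [-2.85, 2.85]. Speed limits (rad/s): [2.79, 2.79, 3.14, 3.14, 3.14, 3.14].

### API

Orientations are given as a rotation vector (axis times angle).
In Python, from workcell import ctrl gives the robot as it stands. The module is installed in compiled form; this text tells all that it offers.
- The arm moves only by the tool play_rows, never from a script. Its argument "motion" is a list that holds one entry, the list of rows, each a list of 4 numbers: the shift along the world's x, y, z in m, then the turn about the world's z in degrees. In form: [[[tx, ty, tz, spin], ...]]. A call has 1 to 20 rows; each row is the pose to reach, as a shift and turn from the pose commanded when the call began; what a row does not reach only later rows make up. A row lasts 1/12 s, in which the tool goes at most 41.7 mm and 7.16 degrees, less where a joint would pass 70% of its speed; a pose out of reach is approached as far as the arm can. A call with a gripper value outside its range is refused whole. "grip" is the gripper command: -1 is fully open, 1 is shut, values between are in proportion, set as the call begins (left out, the last holds). The fingers move at their own pace and stop on an object; the grip force is fixed at half the most. Time passes only in rows, so rows that repeat a pose let the fingers close. It gives the time, the measured TCP pose, the force, the opening and the grip force at its end, in the units of the state.
- ctrl.read_state(): the state, without advancing time (a new reading comes with each control period).
- ctrl.grab_frame(name): name is "side" or "top" or "wrist"; returns a dict with "color" (400x640x3 uint8, red, green, blue), "fx", "fy", "cx", "cy" (pixels), "rvec" (rotation vector, rad) and "tvec" (3), from world to camera coordinates, as OpenCV has them. Camera axes: x right, y down, z forward; pixel columns grow to the right and rows downward; lengths in mm; the calibration is good to about 2 mm. A picture is of the moment at which its call begins. There is no depth.
- ctrl.close_job(): hands the job in; it is judged then, once.
The state is a dict: "time": time; "joint_positions": joint angles; "joint_velocities": joint speeds; "effort": joint torques, N m; "eef_pos": TCP position; "eef_rot": TCP orientation; "contact_force": force on the tool from outside, world axes, zero at the start; "moment": the same for the moment, N m; "grip_width": finger opening in mm; "finger_force": force on a finger pad.
Only numpy, scipy, OpenCV 4.12 (cv2) and the standard library are available. Lean on these libraries where they do the work, as an engineer would, in place of code of your own. Each camera call takes 0.05 s, during which the arm holds its last target. There are 200 camera calls.

## Working session

There is one attempt and no reset: what is moved stays moved. The work goes in short steps, Python scripts to look and compute and a tool call to move; the robot and the scene stay as the last step left them, time stands still between calls to the robot, and variables do not carry over. Pictures are saved under pics/ and viewed, at most 10 in all, crops included, and the job is handed in when it is done.

Besides the shell and the picture viewer there is one more tool, called after "Call:" by a JSON object that holds its "method" and its "body", one argument or row to a line. play_rows: Moves the arm, as the interface text tells. Its arguments: {"type":"object","properties":{"motion":{"type":"array","items":{"type":"array","items":{"type":"array","items":{"type":"number"}}}},"grip":{"type":"number"}},"required":["motion"]}

```bash
mkdir -p pics
cat > h.py <<'E'
import numpy as np, cv2
from workcell import ctrl
def grab(n):
    f=ctrl.grab_frame(n); f['K']=np.array([[f['fx'],0,f['cx']],[0,f['fy'],f['cy']],[0,0,1.]]); f['R']=cv2.Rodrigues(np.array(f['rvec'],float))[0]; f['t']=np.array(f['tvec'],float).ravel(); return f
def ray(f,u,v):
    d=f['R'].T@np.linalg.inv(f['K'])@np.array([u,v,1.]); return -f['R'].T@f['t'],d
def onz(f,u,v,z):
    c,d=ray(f,u,v); return c+d*(z-c[2])/d[2]
def proj(f,P): return cv2.projectPoints(np.array(P,float).reshape(-1,3),f['rvec'],np.array(f['tvec'],float),f['K'],None)[0].reshape(-1,2)
E
python3 - <<'E'
from h import *
for n in('top','side'):
    f=grab(n); cv2.imwrite(f'pics/{n}0.png',f['color'][:,:,::-1]); print(n,f['fx'],-f['R'].T@f['t'])
s=ctrl.read_state(); print(s['time'],s['eef_pos'],s['eef_rot'])
E
```

```text
top 449.17598280197365 [ 354.40212696    9.61018729 1284.42592749]
side 420.6844681493527 [ 123.35649377 -615.30205658  933.30553235]
0.1 [212.65993776 586.99263124 221.66380697] [-5.43479814e-01 -3.09353587e+00  2.95437519e-03]
```

View pics/top0.png

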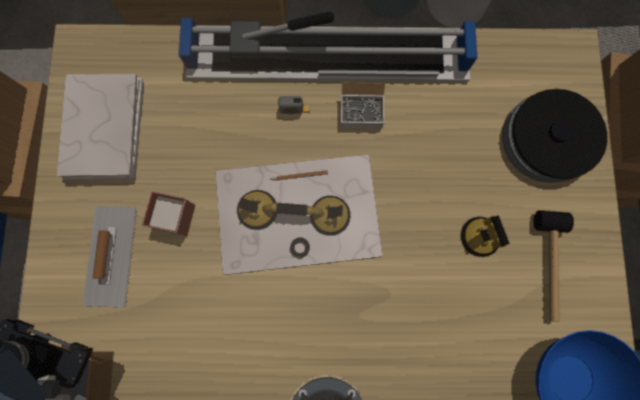

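View pics/side0.png

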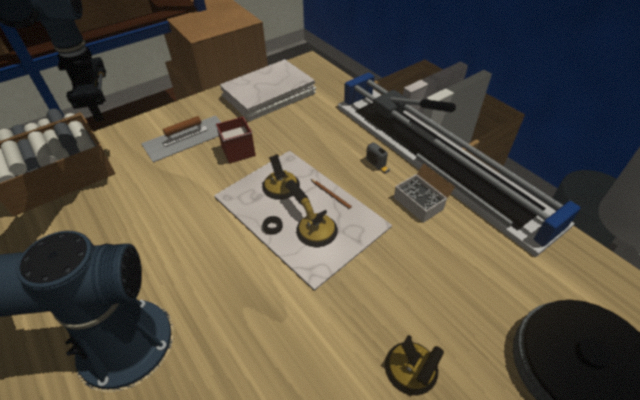

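The top view shows the twin lifter with cups near (257,210) and (331,215), the tape at (300,247), the pencil at (300,175), the tin at (168,215) and the single lifter at (484,236). The side view shows the cups near (282,183) and (317,228), with both levers raised.

Run:
```python
from h import *
for n,rs in (('top',[(225,180),(300,182)]),('side',[(255,150),(290,195)])):
    f=grab(n); hsv=cv2.cvtColor(f['color'],cv2.COLOR_RGB2HSV)
    m=cv2.inRange(hsv,(18,110,40),(32,255,255))
    for (u,v) in rs:
        sub=np.zeros_like(m); sub[v:v+62,u:u+62]=m[v:v+62,u:u+62]
        nc,l,st,c=cv2.connectedComponentsWithStats(sub); 
        pts=cv2.findNonZero(sub)
        if pts is None: print('none');continue
        (cx,cy),(a,b),an=cv2.fitEllipse(cv2.convexHull(cv2.findNonZero((l==1+np.argmax(st[1:,4])).astype(np.uint8))))
        print(n,len(pts),(cx,cy),(a,b),onz(f,cx,cy,22), onz(f,cx,cy,30))
    x,y,w,h=(215,155,170,120) if n=='top' else (210,140,190,150)
    cv2.imwrite(f'pics/{n}c.png',cv2.resize(f['color'][y:y+h,x:x+w,::-1],None,fx=4,fy=4,interpolation=cv2.INTER_CUBIC))
```

```text
top 631 (256.81671142578125, 208.16294860839844) (33.366668701171875, 37.729427337646484) [563.20398288 200.64258312  22.        ] [561.88080437 199.43200978  30.        ]
top 721 (327.9593811035156, 213.69708251953125) (33.33751678466797, 41.30653381347656) [548.04212619  -1.61860278  22.        ] [546.81502845  -1.54744587  30.        ]
side 513 (280.0408020019531, 182.4174346923828) (22.474485397338867, 32.17770767211914) [561.95406949 206.34369907  22.        ] [558.10379043 199.13078769  30.        ]
side 792 (313.5748596191406, 219.76876831054688) (35.67941665649414, 47.87650680541992) [555.9475578   22.15108767  22.        ] [552.15000759  16.55513223  30.        ]
```

View pics/topc.png

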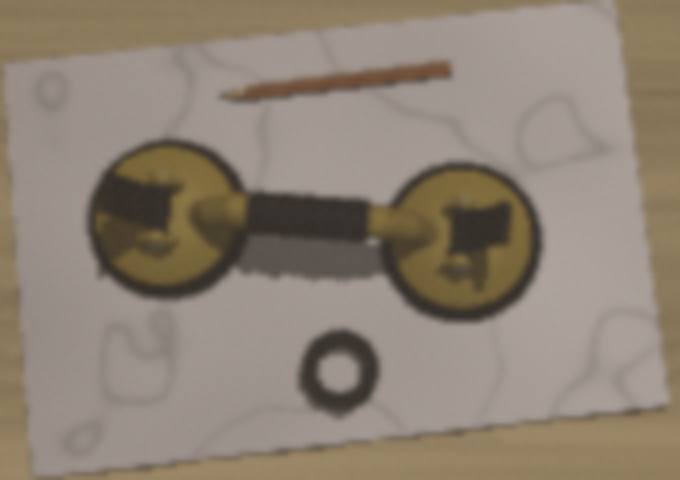

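View pics/sidec.png

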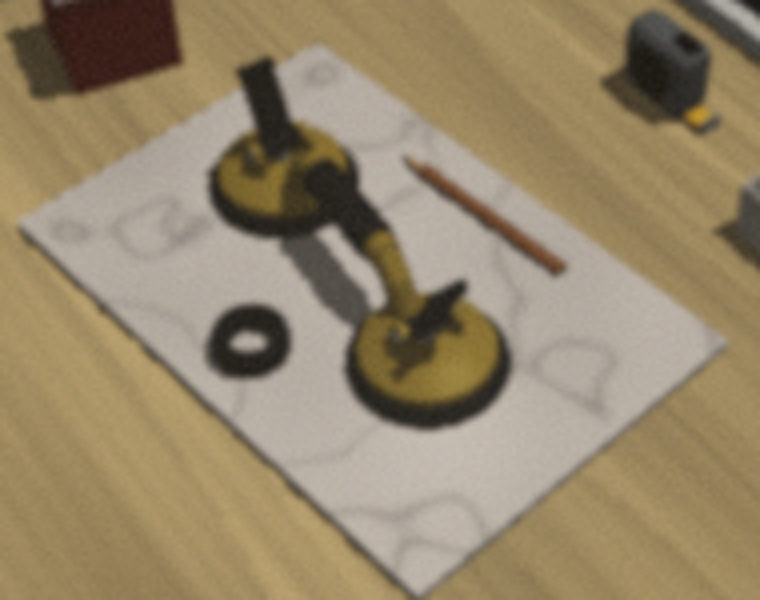

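Run:
```python
from h import *
T=grab('top');S=grab('side')
L=onz(T,215+167/4,155+219/4,18)[:2];R=onz(T,215+462/4,155+242/4,18)[:2]
print(L,R,np.linalg.norm(L-R)); c=(L+R)/2; y=(L-R)/np.linalg.norm(L-R); print('c',c,'yaw',np.degrees(np.arctan2(-y[0],y[1])))
for s in(1,-1):
    hz=np.r_[c+s*105*y,54]; tip=hz+66*np.r_[s*y*np.cos(1.0996),np.sin(1.0996)]
    print('hinge',hz,'tip',tip); 
    print('crops', (proj(T,[hz,tip])-[215,155])*4,(proj(S,[hz,tip])-[210,140])*4)
```

```text
[559.28222584 201.29248436] [543.48887862  -8.90483625] 210.78980860233284
c [551.38555223  96.19382406] yaw -4.296891410645029
hinge [559.25263778 200.89869006  54.        ] tip [561.49744467 230.77534554 112.80770612]
crops [[159.95361317 210.71314805]
 [101.35617859 192.51352988]] [[277.47582563 145.03267574]
 [251.21921868  63.77394592]]
hinge [543.51846667  -8.51104195  54.        ] tip [541.27365978 -38.38769743 112.80770612]
crops [[462.20181579 234.27656289]
 [508.76487583 224.27127196]] [[424.70733659 324.59600931]
 [447.26593113 295.87523246]]
```

Call:
{"method": "play_rows", "body": {
  "motion": [
    [[0.03,-0.034,0,2],[0.06,-0.068,0,4],[0.085,-0.097,0,6],[0.11,-0.126,0,8],[0.135,-0.154,0,10],[0.16,-0.182,0,12],[0.185,-0.211,0,14],[0.21,-0.239,0,15.6],[0.235,-0.268,0,15.6],[0.26,-0.296,0,15.6],[0.285,-0.325,-0.01,15.6],[0.305,-0.348,-0.02,15.6],[0.325,-0.37,-0.04,15.6],[0.338,-0.385,-0.055,15.6],[0.346,-0.394,-0.065,15.6],[0.346,-0.394,-0.065,15.6],[0.346,-0.394,-0.065,15.6],[0.346,-0.394,-0.065,15.6]]
  ],
  "grip": 1
}}

```text
time: 1.8
eef_pos: [558.3, 194.7, 158.2]
eef_rot: [-0.117, -3.139, -0.001]
contact_force: [0.2, 0.6, -0.3]
grip_width: 0.4
finger_force: 0.0
```

Call:
{"method": "play_rows", "body": {
  "motion": [
    [[0,-0.002,-0.02,0],[0,-0.002,-0.04,0],[0,-0.002,-0.055,0],[0,-0.002,-0.058,0],[0,-0.002,-0.058,0]]
  ]
}}

```text
time: 2.22
eef_pos: [557.8, 192.8, 99.6]
eef_rot: [-0.116, -3.138, 0.0]
contact_force: [0.0, -0.6, 0.5]
grip_width: -0.0
finger_force: 0.0
```

Run:
```python
from h import *
s=ctrl.read_state(); print(s['time'],s['eef_pos'],s['contact_force'])
f=grab('side'); a=f['color'][90:250,230:400,::-1]; g=grab('wrist')['color'][:,:,::-1]
cv2.imwrite('pics/p1.png',np.hstack([cv2.resize(a,(425,400),interpolation=cv2.INTER_CUBIC),cv2.resize(g,(375,234))if 0 else cv2.copyMakeBorder(cv2.resize(g,(375,234)),0,166,0,0,cv2.BORDER_CONSTANT)]))
```

```text
2.2167 [557.81705999 192.79597247  99.57885186] [ 5.27954589e-04 -6.42481467e-01  4.86399710e-01]
```

View pics/p1.png

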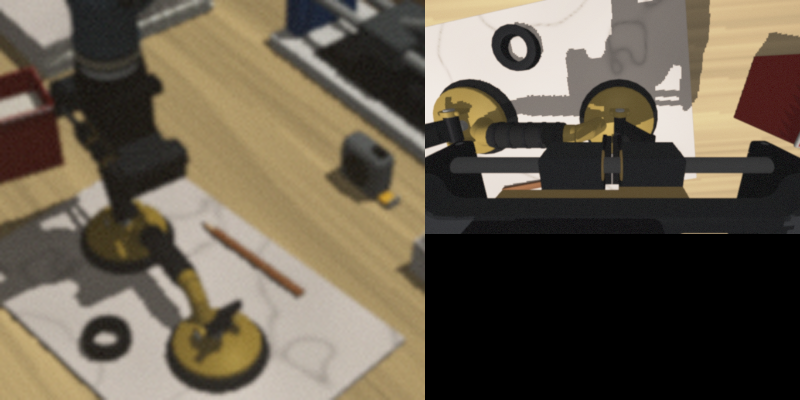

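The fingertips sit just inboard of the left lever and in line with its blade. Next I push along the arc.

Call:
{"method": "play_rows", "body": {
  "motion": [
    [[0.0005,0.006,0,0],[0.001,0.012,0,0],[0.001,0.015,-0.002,0],[0.0015,0.018,-0.003,0],[0.0015,0.021,-0.005,0],[0.002,0.024,-0.007,0],[0.002,0.027,-0.01,0],[0.002,0.03,-0.013,0],[0.0025,0.032,-0.016,0],[0.0025,0.034,-0.019,0],[0.003,0.036,-0.022,0],[0.003,0.038,-0.025,0],[0.003,0.04,-0.028,0],[0.003,0.042,-0.03,0],[0.003,0.042,-0.03,0]]
  ]
}}

```text
time: 3.57
eef_pos: [561.3, 233.9, 68.6]
eef_rot: [-0.118, -3.138, 0.0]
contact_force: [-1.4, 0.3, 0.5]
grip_width: 0.8
finger_force: 0.0
```

Call:
{"method": "play_rows", "body": {
  "motion": [
    [[0,-0.002,0.03,0],[0,-0.002,0.06,0],[0,-0.01,0.09,0],[-0.003,-0.04,0.092,0],[-0.005,-0.075,0.092,0],[-0.008,-0.11,0.092,0],[-0.01,-0.145,0.092,0],[-0.013,-0.18,0.092,0],[-0.015,-0.21,0.092,0],[-0.017,-0.228,0.092,0],[-0.017,-0.234,0.092,0],[-0.017,-0.234,0.092,0],[-0.017,-0.234,0.092,0]]
  ]
}}

```text
time: 4.65
eef_pos: [545.0, 0.1, 161.6]
eef_rot: [-0.12, -3.139, -0.001]
contact_force: [-1.0, -0.3, 0.4]
grip_width: 0.4
finger_force: 0.0
```

Run:
```python
from h import *
f=grab('side'); a=f['color'][90:250,230:400,::-1]; g=grab('wrist')['color'][:,:,::-1]
cv2.imwrite('pics/p2.png',np.hstack([cv2.resize(a,(425,400),interpolation=cv2.INTER_CUBIC),cv2.copyMakeBorder(cv2.resize(g,(375,234)),0,166,0,0,cv2.BORDER_CONSTANT)]))
```

```text
(no output)
```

View pics/p2.png

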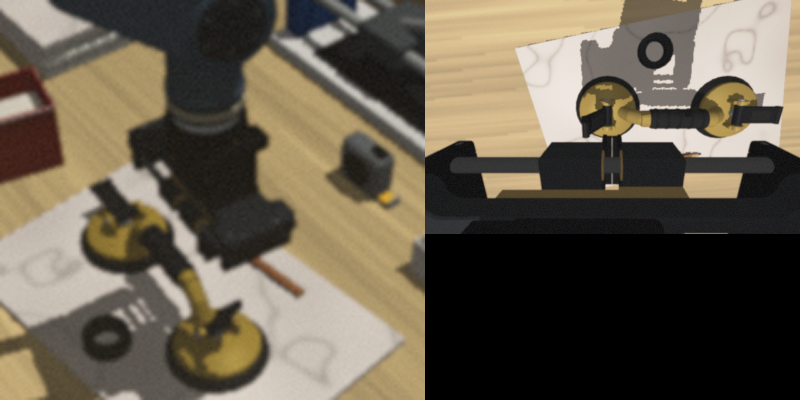

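The left lever now lies flat and the lifter hasn't visibly moved. The right lever gets the mirrored motion.

Call:
{"method": "play_rows", "body": {
  "motion": [
    [[0,0,-0.02,0],[0,0,-0.04,0],[0,0,-0.055,0],[0,0,-0.061,0],[0,0,-0.062,0],[0,0,-0.062,0]]
  ]
}}

```text
time: 5.25
eef_pos: [545.1, 0.5, 99.5]
eef_rot: [-0.116, -3.139, -0.0]
contact_force: [-0.2, 1.2, 0.4]
grip_width: 0.2
finger_force: 0.0
```

Call:
{"method": "play_rows", "body": {
  "motion": [
    [[-0.0005,-0.006,0,0],[-0.001,-0.012,0,0],[-0.001,-0.015,-0.002,0],[-0.0015,-0.018,-0.003,0],[-0.0015,-0.021,-0.005,0],[-0.002,-0.024,-0.007,0],[-0.002,-0.027,-0.01,0],[-0.002,-0.03,-0.013,0],[-0.0025,-0.032,-0.016,0],[-0.0025,-0.034,-0.019,0],[-0.003,-0.036,-0.022,0],[-0.003,-0.038,-0.025,0],[-0.003,-0.04,-0.028,0],[-0.003,-0.042,-0.03,0],[-0.003,-0.042,-0.03,0]]
  ]
}}

```text
time: 6.5
eef_pos: [541.6, -42.7, 68.8]
eef_rot: [-0.119, -3.138, -0.0]
contact_force: [0.3, 0.4, 0.3]
grip_width: 0.8
finger_force: 0.0
```

Call:
{"method": "play_rows", "body": {
  "motion": [
    [[0,0.002,0.03,0],[0,0.002,0.06,0],[0,0.002,0.09,0],[-0.02,0,0.12,0],[-0.04,0.0,0.14,0],[-0.07,0,0.15,0],[-0.1,0,0.15,0],[-0.1,0,0.15,0],[-0.1,0,0.15,0]]
  ]
}}

```text
time: 7.25
eef_pos: [440.4, -42.0, 219.9]
eef_rot: [-0.119, -3.139, -0.0]
contact_force: [0.5, 0.4, 0.3]
grip_width: 0.5
finger_force: 0.0
```

Run:
```python
from h import *
f=grab('side'); a=f['color'][90:250,230:400,::-1]; g=grab('wrist')['color'][:,:,::-1]
cv2.imwrite('pics/p3.png',np.hstack([cv2.resize(a,(425,400),interpolation=cv2.INTER_CUBIC),cv2.copyMakeBorder(cv2.resize(g,(375,234)),0,166,0,0,cv2.BORDER_CONSTANT)]))
```

```text
(no output)
```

View pics/p3.png

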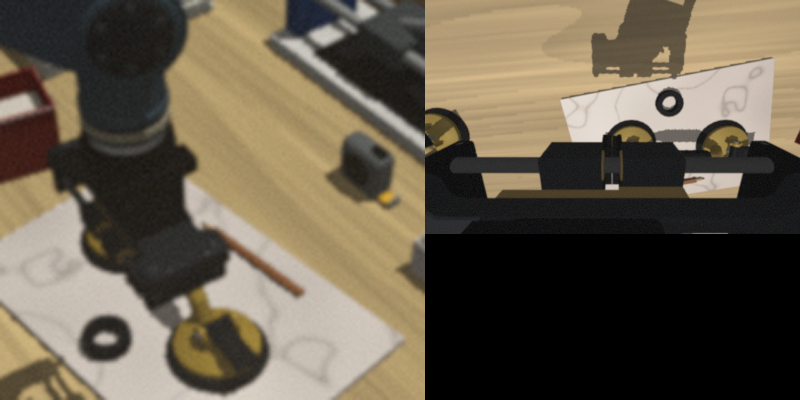

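The right lever is flat too, its blade lying outward over the cup at about (235,345). The lifter, tape and pencil have not visibly moved, and the arm is clear.

```bash
python3 -c "
from workcell import ctrl
print(ctrl.close_job())"
```

```text
the job is handed in; nothing more can be done
None
```

I pushed both twin-lifter levers over; the camera showed each one flat on its cup, with the lifter, tape and pencil not visibly moved. I handed the job in at about 7 s with the arm clear; the hand-in gave no verdict.

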